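# Put the clamp away in the stay-lidded tool chest

## Robot

A 7-joint arm with a two-finger parallel gripper is mounted at the origin on the work surface. World frame = base frame: x ahead of the robot, y to its left, z up, the work surface at z = 0. Lengths are in m, angles in rad, forces in N, time in s.
With the tool pointing down it reaches from about 0.4 to 0.9 m from the base axis. Payload 5.5 kg.
Tool frame: the origin (TCP) lies midway between the tips of the shut fingers; the grasp point (between the pads) lies 19 mm behind it (manip.grip_depth is the distance from the TCP to the grasp point, in m); z points along the fingers, x is the direction in which the jaws open and shut, and the axes are right-handed (so a half turn about z gives the same grasp; the last joint's range is limited). The gripper opens to 92 mm and grips with 3 to 60 N. Pads are 19 mm wide; open, the fingers measure 130 mm over their backs; the gripper's body (75 mm by 190 mm) begins 47 mm behind the grasp point.
Start: joints at [1.523, 0.501, -0.427, 1.55, 0.221, 1.138, -0.21], TCP at [0.199, -0.619, 0.227] pointing down, gripper open.
Joint ranges: [-2.88, 2.88], [-0.31, 2.03], [-1.54, 1.56], [0.2, 2.42], [-1.41, 4.55], [0.19, 2.02], [-2.57, 2.57]. Speed limits (rad/s): [2.57, 2.57, 3.14, 3.14, 3.14, 3.14, 3.14].

## Interface

Orientations are given as a unit quaternion [x, y, z, w].
In Python, from bench import manip, effector, viewer gives the robot as it stands. Calls block until the motion is done:
- manip.move_pose(position, orientation): joint-space move of the TCP to a pose.
- manip.servo_line(position, ori=None, vel=0.15): straight line of the TCP; ori=None keeps the orientation; vel is the mean speed in m/s.
- manip.movej(angles): joint-space move.
- effector.open_jaws() and effector.close(f_grip=None): open the fingers fully, or close them until they stop; f_grip is the grip in N (None keeps the last).
- manip.sleep(seconds).
- manip.solve_ik(position, orientation): joint angles nearest the present ones, or None.
- viewer.get_image(name): name is "scene" or "top" or "wrist"; returns the picture (400x640x3 uint8, red, green, blue); there is no depth.
- viewer.get_calibration(name): a dict with "vfov" (degrees; the focal length in pixels is half the picture's height over the tangent of half this angle, whatever the lens; pixels are square), "cx", "cy" (the principal point, pixels), "eye" and "attitude" of the camera in the world. Camera axes: x right, y down, z forward; pixel columns grow to the right and rows downward; lengths in m; the calibration is good to about 2 mm. The wrist camera is an equidistant fisheye: a pixel r from the principal point sees the ray r / f radians off the axis. A picture is of the moment at which its call begins: read the wrist's pose just before it. get_calibration takes no time and is no camera call; for the wrist camera it gives the pose at the moment of the call.
A pose or a line that the arm cannot do raises manip.PlanningError and nothing moves.
- manip.hand_in(): hands the job in, once; it reports no verdict.
Readings, each from a call of its own:
- manip.current_clock(): time.
- manip.current_q(): joint angles.
- manip.current_joint_velocities(): joint speeds.
- manip.current_tau(): joint torques, N m.
- manip.current_tool_pos(): TCP position.
- manip.current_tcp_rot(): TCP orientation.
- manip.current_force(): force on the tool from outside, world axes, zero at the start.
- manip.current_wrist_torque(): the same for the moment, N m.
- manip.current_finger_gap(): finger opening in m.
Only numpy, scipy, OpenCV 4.12 (cv2) and the standard library are available. Lean on these libraries where they do the work, as an engineer would, in place of code of your own. Each camera call takes 0.05 s, during which the arm holds its last target. There are 200 camera calls.

## Task

Put the green clamp away in the wooden tool chest: raise the lid until its folding stay locks by itself and carries the lid, lay the clamp inside, then break the stay's joint at its brass knob and lower the lid fully shut without letting it drop. Never force the stay, or its bracket will slip in its slot, and leave everything else on the bench where it is.

Things in the scene. Friction and masses are not known exactly. Their poses are not given: they have to be found in the camera images.
- box: Pale wooden tool chest fixed to the bench, outside 170 (x) x 240 (y) x 100 mm high, walls and floor 10 mm, open inside 150 x 220 mm. Origin: centre of its underside; x points from the front (handle side) to the back (hinge side), y to the side that carries the stay, z up.
- lid (a joint): Angle of the lid (172 x 240 x 12 mm, 520 to 880 g, falls if let go): 0 shut, grows as it is raised, about 1.32 to 1.46 rad where the stay comes straight and stops it (it varies with the bracket's place in its slot).
- lid_hinge (a point): Middle of the lid's hinge line, on the chest's back top edge (chest frame x = +85 mm, y = 0, z = 100 mm). The lid turns about the chest's y axis; its front edge is 172 mm from this line.
- lid_handle (a point): Centre of the lid's brass bar handle: round, 10 mm thick, 90 mm long, parallel to the hinge, 215 mm from it, 43 mm out from the lid's front edge on two posts; 106 mm above the bench when shut, the top of the raised lid. Pinch it from above, a finger either side (opened at most 50 mm, or the inner finger meets the shut lid); it turns between the pads as the lid swings.
- stay (a joint): Elbow angle of the folding stay on the chest's +y side: about 0 folded (lid shut), 2.675 with its two links in line, 2.795 at its stop (locked). A weak spring snaps it past the line only once the lid is within a few mm (at the handle) of pulling it straight. Let go within the first 20 mm or so of knob travel, it springs back; beyond, friction may hold it a little way, then the lid falls unless held.
- stay_knob (a point): Grip point on the brass knob at the stay's elbow: a pin 14 mm thick, axis along chest y, 60 mm long; the point is on its axis, 52 mm outside the chest's side. Push or pull it towards the back and down (chest +x, -z; 1 to 4 N) to break the joint. Can be pinched from above, a finger in front and one behind; turns between the pads. The lid can be lowered by it or by the handle.
- stay_bracket (a point): Lower pivot of the stay (axis along chest y, in the links' plane at x = -25, y = 130, z = 64 to 76 mm) on a steel bracket. Both links are 81 mm, so the knob circles this axis at 81 mm: locked about 45 mm behind and 68 mm above it; lid shut, straight behind (within 12 mm in height). The bracket is clamped in an upright slot; over about 18 N makes it slip; over 2 mm of slip is a fault.
- clamp: The green clamp, a small C-clamp (160 g or so) lying flat, 16 mm thick. Origin: underside of the middle of its spine. x runs along the spine (80 mm long, 13 mm wide); two 13 mm wide jaws reach 52 mm to +y at the ends; a steel screw lies parallel to the spine at y = +44 mm and sticks out to x = -48 mm. z up.
- clamp_spine (a point): Centre of the clamp's spine, half-way up (8 mm above what it lies on): grip here across the spine (13 mm wide); 31 mm free between spine and screw.
- glue: White glue bottle, 56 mm across, 130 mm high; to be left alone.
- jar: Amber jar, 64 mm across, 80 mm high; to be left alone.
- mallet: Hammer lying on the bench; to be left alone.
- offcut: Dark wood offcut 110 x 50 x 30 mm; to be left alone.
- tape: Brown ring of tape, 90 mm across, 24 mm high; to be left alone.
- brush: Brush lying on the bench; to be left alone.
- driver: Screwdriver lying on the bench; to be left alone.
Not all that is in view belongs to the job. Several things have the shape of the clamp; the one meant has the colours described above.

How it is judged:
On the way, in this order (a step that is already met when the one before it is completed fails the run):
1. the lid stands raised on its locked stay, the robot's fingers off chest, lid and stay (value of joint stay above 2.72 rad and value of joint lid above 1.1 rad and contact force between the fingers and box below 0.3 N), for 0.3 s.
2. the clamp lies inside the chest, let go, with the stay still locked (value of joint stay above 2.72 rad and value of joint lid above 1.1 rad and x of clamp_spine in the frame of box between -0.06 and 0.06 m and y of clamp_spine in the frame of box between -0.095 and 0.095 m and z of clamp_spine in the frame of box between 0.005 and 0.045 m and linear speed of clamp below 0.03 m/s and contact force between the fingers and clamp below 0.1 N), for 0.2 s.
At the end, for the whole second after the job is handed in: The lid is shut (within 0.03 rad) and at rest with the clamp lying inside: its spine's centre within 60 mm (x) and 95 mm (y) of the chest's middle and less than 45 mm above the chest's underside (x of clamp_spine in the frame of box between -0.06 and 0.06 m and y of clamp_spine in the frame of box between -0.095 and 0.095 m and z of clamp_spine in the frame of box between 0.005 and 0.045 m and linear speed of clamp below 0.03 m/s and value of joint lid below 0.03 rad and velocity of joint lid between -0.05 and 0.05 rad/s); the robot touches nothing.
It fails at once if the stay was forced: its bracket slipped more than 2 mm in its slot (distance of stay_bracket from where it was at the start of the episode above 0.002 m).
It fails at once if the lid was dropped (fell faster than 3 rad/s) (velocity of joint lid below -3 rad/s).
It fails at once if one of the other loose things on the bench was moved more than 25 mm (distance of any of glue, jar, mallet, offcut, tape, brush, driver from where it was at the start of the episode above 0.025 m).
It also fails if it takes over 72 s, if anything falls off the work surface, if the arm or the gripper's body presses on something with over 40 N, if the wrist force passes 120 N, or if a joint passes its speed limit or range.

## Working session

There is one attempt and no reset: what is moved stays moved. The work goes in short steps, each a Python script; the robot and the scene stay as the last script left them, time stands still between calls to the robot, and variables do not carry over. Pictures are saved under pics/ and viewed, about 8 in all and at most 12, crops included, and the job is handed in when it is done.

```bash
ls; mkdir -p pics; python3 - <<'E'
from bench import manip, effector, viewer
import cv2
for n in("scene","top"):
    cv2.imwrite(f"pics/{n}0.png",viewer.get_image(n)[...,::-1]); print(n,viewer.get_calibration(n))
print(viewer.get_calibration("wrist"),manip.current_clock(),manip.current_tcp_rot(),manip.grip_depth,manip.current_finger_gap())
E
```

```text
pics
scene {'vfov': 56.37118989620323, 'cx': 317.857483394433, 'cy': 204.5442698755183, 'eye': array([1.37339815, 0.17051129, 1.23720656]), 'attitude': array([ 0.60049166,  0.73734235, -0.23644011, -0.1995798 ])}
top {'vfov': 51.997909881629084, 'cx': 316.9917612428275, 'cy': 198.91054448380643, 'eye': array([0.40416426, 0.00630407, 1.44911412]), 'attitude': array([ 0.71208441, -0.69946289,  0.0445843 , -0.0412275 ])}
{'vfov': 65.70646984690485, 'cx': 320.7665763763589, 'cy': 198.28054598384236, 'eye': array([ 0.26038842, -0.59828247,  0.38419504]), 'attitude': array([ 0.80180765, -0.58429245, -0.07427399,  0.10094651])} 0.1 [ 8.08031036e-01 -5.89139257e-01 -7.00838413e-04 -5.38796511e-04] 0.0188 0.09167445151913045
```

View pics/top0.png

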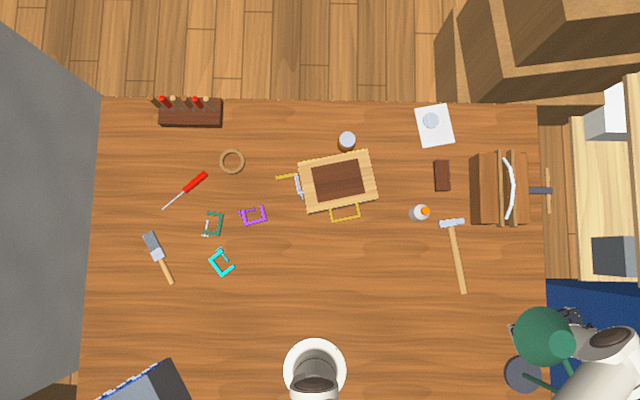

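View pics/scene0.png

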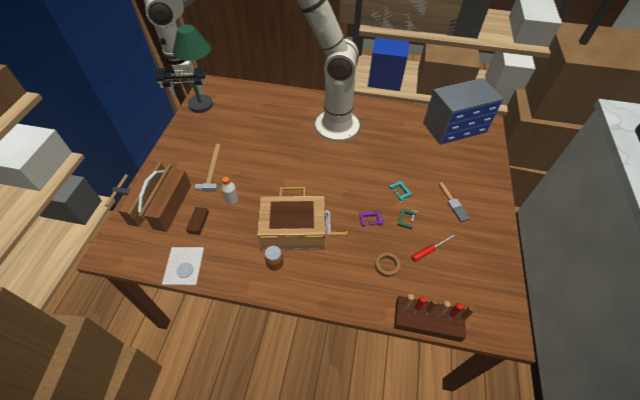

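The top view shows the chest at (340,180), with its handle at (345,213) towards the robot and the stay and knob at (287,178). There are three C-clamp shapes: dark green at (213,223), cyan at (221,262) and purple at (253,215). I'll take the green one and check it in a crop.

```bash
python3 - <<'E'
import cv2
a=cv2.imread("pics/top0.png")
cv2.imwrite("pics/crop1.png",cv2.resize(a[130:270,195:385],None,fx=4.2,fy=4.2,interpolation=cv2.INTER_CUBIC))
E
```

```text
(no output)
```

View pics/crop1.png

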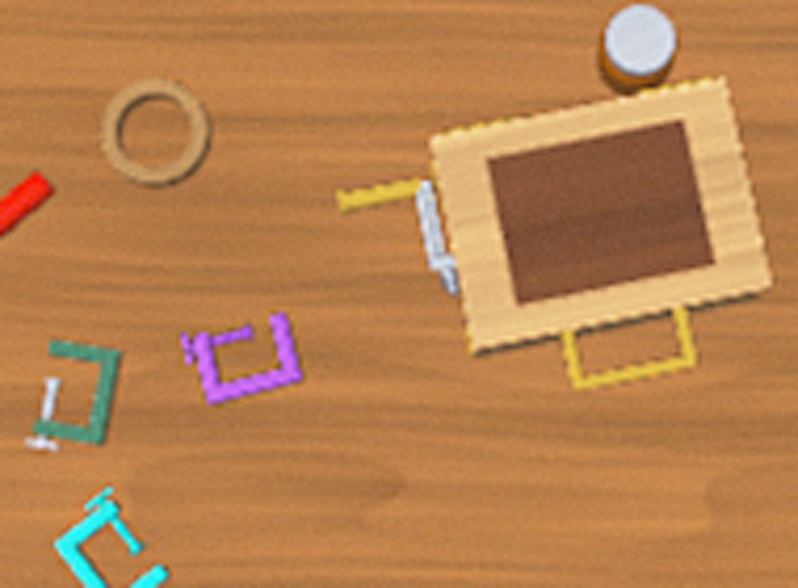

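Crop: the green clamp has a steel screw. Its spine is on the right, crop (118,350) to (100,443), and its jaws point left. Lid corners are at (432,138), (724,80), (770,287) and (473,352), the handle runs (575,383) to (693,360), and the knob (340,203) to (415,187).

```bash
cat > lib.py <<'E'
from bench import manip, effector, viewer
import numpy as np, cv2
from scipy.spatial.transform import Rotation as R
def px2w(n,uv,z,cal=None):
    c=cal or viewer.get_calibration(n); f=200/np.tan(np.radians(c["vfov"])/2)
    d=(np.asarray(uv,float)-[c["cx"],c["cy"]])/f
    if n=="wrist":
        r=np.linalg.norm(d); d=d*np.tan(r)/r
    v=R.from_quat(c["attitude"]).apply([d[0],d[1],1]); e=np.array(c["eye"])
    return e+v*(z-e[2])/v[2]
def down(a):  # tool pointing down, jaw axis at world angle a
    x=np.array([np.cos(a),np.sin(a),0]); z=np.array([0,0,-1.])
    return R.from_matrix(np.c_[x,np.cross(z,x),z]).as_quat()
E
python3 - <<'E'
from lib import *
cr=lambda u,v:(u/4.2+195,v/4.2+130)
from scipy.optimize import least_squares
uv=[(432,138),(724,80),(770,287),(473,352)]
P=[px2w("top",cr(*p),.112)[:2] for p in uv]
L=np.array([[.085,.12],[.085,-.12],[-.087,-.12],[-.087,.12]])
def T(q,l): c,s=np.cos(q[2]),np.sin(q[2]); return q[:2]+np.asarray(l)@np.array([[c,s],[-s,c]])
s=least_squares(lambda q:(T(q,L)-P).ravel(),[.6,0,.2]); q=s.x
print("chest",q,"res mm",(s.fun*1000).round(1))
h=[px2w("top",cr(*p),.106)[:2] for p in[(575,383),(693,360)]]
print("handle meas",h,"pred",T(q,[-.13,0]))
k=[px2w("top",cr(*p),.07)[:2] for p in[(340,203),(415,187)]]
print("knob",k,"pred tip..",T(q,[.056,.172]))
c=[px2w("top",cr(*p),.016)[:2] for p in[(120,350),(102,443),(50,345),(36,432)]]
print("clamp outer corners",c)
for n in("glue",(420,212)),("jar",(347,140)):print(n[0],px2w("top",n[1],.1))
E
```

```text
chest [ 0.62986239 -0.06625289  0.22190657] res mm [-0.4  2.5  1.1 -0.8 -1.6 -2.2  0.8  0.5]
handle meas [array([ 0.49543383, -0.04881744]), array([ 0.51509111, -0.1408855 ])] pred [ 0.50305005 -0.09486457]
knob [array([0.64057563, 0.14225892]), array([0.65487299, 0.08177251])] pred tip.. [0.6466338  0.11385463]
clamp outer corners [array([0.52227895, 0.32714985]), array([0.44480859, 0.33855164]), array([0.52540665, 0.38560881]), array([0.45291782, 0.39357351])]
glue [ 0.53147023 -0.33995571  0.1       ]
jar [ 0.77095887 -0.09641329  0.1       ]
```

```bash
cat >> lib.py <<'E'
Q=np.array([.631,-.0662,.219])
def C(x,y,z):
    c,s=np.cos(Q[2]),np.sin(Q[2]); return np.array([Q[0]+c*x-s*y,Q[1]+s*x+c*y,z])
def iC(p):
    c,s=np.cos(Q[2]),np.sin(Q[2]); d=np.asarray(p)[:2]-Q[:2]; return np.array([c*d[0]+s*d[1],-s*d[0]+c*d[1],p[2]])
GD=manip.grip_depth
def H(th,off=0):   # TCP for gripping handle at lid angle
    return C(.085-.215*np.cos(th-TH0)+off,0,.100+.215*np.sin(th-TH0)-GD)
TH0=-.028
def st(*a): print(*a,"t",round(manip.current_clock(),2),"p",iC(manip.current_tool_pos()).round(4),"F",np.array(manip.current_force()).round(1),"gap",round(manip.current_finger_gap(),4))
E
python3 - <<'E'
from lib import *
for a in(Q[2],Q[2]+np.pi):
    for p in(H(0,-.032)+[0,0,.12],H(0,-.032),H(.7),H(1.4),H(1.46)):
        s=manip.solve_ik(p,down(a)); print(a,None if s is None else np.round(s,2))
st()
E
```

```text
0.219 [ 1.05  0.36 -1.06  1.96  0.37  1.02  0.04]
0.219 [ 0.88  0.54 -0.89  2.06  0.58  0.81 -0.14]
0.219 [ 0.86  0.5  -1.01  1.76  0.47  1.14 -0.07]
0.219 [ 0.71  0.75 -1.16  1.35  0.68  1.46 -0.2 ]
0.219 [ 0.68  0.78 -1.17  1.32  0.7   1.49 -0.2 ]
3.360592653589793 [-0.67  0.29  0.97  2.01 -0.29  0.98 -2.47]
3.360592653589793 [-0.57  0.54  0.91  2.1  -0.61  0.78 -2.2 ]
3.360592653589793 [-0.56  0.42  0.84  1.81 -0.35  1.07 -2.51]
3.360592653589793 [-0.51  0.62  0.88  1.4  -0.48  1.34 -2.53]
3.360592653589793 [-0.49  0.64  0.87  1.36 -0.48  1.36 -2.54]
t 0.1 p [-0.5421 -0.4449  0.2258] F [-0.3  0.   0.6] gap 0.0917
```

```bash
python3 - <<'E'
from lib import *
o=down(Q[2])
manip.move_pose(H(0,-.032)+[0,0,.10],o); st("hover")
f0=np.array(manip.current_force())
for z in(.05,.03,.015,.0):
    manip.servo_line(H(0,-.032)+[0,0,z],vel=.12)
    f=np.array(manip.current_force()); st(z)
    if np.linalg.norm(f-f0)>3: print("contact");break
cv2.imwrite("pics/w1.png",viewer.get_image("wrist")[...,::-1])
E
```

```text
hover t 2.21 p [-0.1622 -0.0015  0.1872] F [0.1 0.7 0.2] gap 0.0919
0.05 t 2.77 p [-1.618e-01  1.000e-04  1.372e-01] F [-0.5  0.3 -0.5] gap 0.0918
0.03 t 3.09 p [-1.620e-01  1.000e-04  1.173e-01] F [-1.2 -0.   0.7] gap 0.0917
0.015 t 3.37 p [-0.1622  0.0002  0.1022] F [-0.2 -0.9 -0.2] gap 0.0919
0.0 t 3.64 p [-0.1623  0.0002  0.0872] F [0.1 0.4 0.2] gap 0.0916
```

View pics/w1.png

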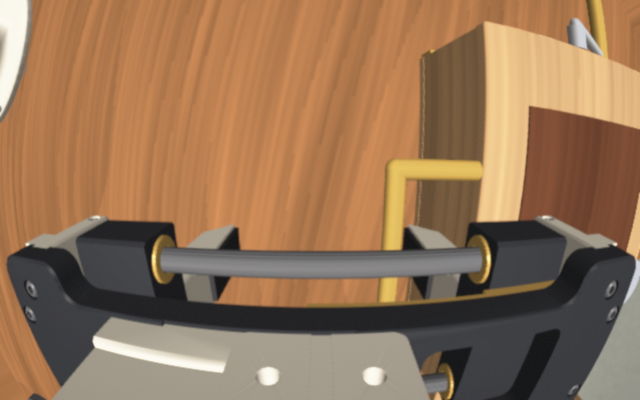

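The wrist view shows the inner finger (430,260) inside the gap between the bar (395,230) and the lid edge, with the outer finger outside. I'll close gently and shift in.

```bash
python3 - <<'E'
from lib import *
effector.close(f_grip=3); st("c1")
for off in(-.022,-.012,-.004,0):
    manip.servo_line(H(0,off),vel=.06); st("m",off)
    effector.close(f_grip=3); st("c")
E
```

```text
c1 t 4.24 p [-1.591e-01 -1.000e-04  8.810e-02] F [ 6.1  0.6 -2.5] gap 0.073
m -0.022 t 4.56 p [-1.497e-01 -1.000e-04  8.770e-02] F [ 6.1  1.8 -2.8] gap 0.0544
c t 4.78 p [-1.498e-01 -1.000e-04  8.770e-02] F [ 6.5  0.7 -1.7] gap 0.0548
m -0.012 t 5.09 p [-0.1402  0.      0.0875] F [ 5.9  1.4 -3.1] gap 0.0351
c t 5.31 p [-1.402e-01  1.000e-04  8.750e-02] F [ 6.8  1.  -2.4] gap 0.0353
m -0.004 t 5.59 p [-0.1323  0.      0.0875] F [ 5.5  0.6 -3.8] gap 0.0198
c t 5.81 p [-1.322e-01  1.000e-04  8.750e-02] F [ 6.3  1.3 -3.7] gap 0.0193
m 0 t 6.06 p [-1.282e-01  1.000e-04  8.750e-02] F [ 5.5  1.1 -2.7] gap 0.0111
c t 6.28 p [-0.1283  0.      0.0875] F [ 6.5  0.4 -2.4] gap 0.0118
```

```bash
python3 - <<'E'
import re
s=open('lib.py').read().replace("Q=np.array([.631,-.0662,.219])","Q=np.array([.633,-.0658,.219])"); open('lib.py','w').write(s)
E
python3 - <<'E'
from lib import *
manip.servo_line(H(0),vel=.05)
effector.close(f_grip=20); st("grip")
for th in np.arange(.08,1.21,.08):
    manip.servo_line(H(th),vel=.09)
    st(round(th,2))
    if np.linalg.norm(manip.current_force())>15: print("big");break
cv2.imwrite("pics/top1.png",viewer.get_image("top")[...,::-1])
E
```

```text
grip t 6.74 p [-1.294e-01  1.000e-04  8.730e-02] F [ 5.2  1.8 -2. ] gap 0.0092
0.08 t 7.08 p [-0.1283  0.      0.1044] F [ 6.6  2.  -2.8] gap 0.0093
0.16 t 7.42 p [-0.1258  0.      0.121 ] F [ 6.4  1.9 -4. ] gap 0.0092
0.24 t 7.77 p [-0.1219  0.      0.1375] F [ 6.8  2.3 -4. ] gap 0.0093
0.32 t 8.11 p [-0.1168  0.      0.1537] F [ 7.8  2.2 -5.8] gap 0.0094
0.4 t 8.45 p [-0.1103  0.      0.1694] F [ 7.5  0.8 -6. ] gap 0.0094
0.48 t 8.79 p [-0.1028 -0.      0.1845] F [ 7.3  1.1 -7.6] gap 0.0091
0.56 t 9.13 p [-0.0943  0.      0.1989] F [ 7.4  0.3 -7.3] gap 0.0093
0.64 t 9.47 p [-8.470e-02  1.000e-04  2.126e-01] F [ 6.5  1.5 -6.3] gap 0.0089
0.72 t 9.82 p [-7.39e-02  1.00e-04  2.26e-01] F [ 3.2  1.4 -5.5] gap 0.0092
0.8 t 10.16 p [-6.120e-02  1.000e-04  2.392e-01] F [-0.6  1.1 -2.6] gap 0.0094
0.88 t 10.5 p [-4.790e-02  2.000e-04  2.509e-01] F [-4.   0.1  3.9] gap 0.009
0.96 t 10.84 p [-3.390e-02  1.000e-04  2.613e-01] F [-5.9  0.7  6.4] gap 0.0094
1.04 t 11.18 p [-1.860e-02  1.000e-04  2.704e-01] F [-5.3  0.1  6.5] gap 0.0094
1.12 t 11.53 p [-0.0029  0.      0.2781] F [-4.5 -0.2  6.7] gap 0.0095
1.2 t 11.87 p [0.0132 0.     0.2843] F [-3.4  0.4  6.6] gap 0.0095
```

```bash
python3 - <<'E'
import numpy as np
from scipy.optimize import least_squares
p=np.array([[-.1283,.1044],[-.1258,.121],[-.1219,.1375],[-.1168,.1537],[-.1103,.1694],[-.1028,.1845],[-.0943,.1989],[-.0847,.2126],[-.0739,.226],[-.0612,.2392],[-.0479,.2509],[-.0339,.2613],[-.0186,.2704],[-.0029,.2781],[.0132,.2843]])+[0,.0188]
s=least_squares(lambda c:np.hypot(*(p-c[:2]).T)-.215,[.085,.1]);print(s.x,(s.fun*1000).round(2))
d=p-s.x[:2];print(np.arctan2(d[:,1],-d[:,0]))
E
python3 - <<'E'
import cv2
a=cv2.imread("pics/top1.png")
cv2.imwrite("pics/crop2.png",cv2.resize(a[110:230,240:400],None,fx=5,fy=5,interpolation=cv2.INTER_CUBIC))
E
```

```text
[0.08593827 0.10108179] [ 0.38  0.25  0.05 -0.05 -0.29 -0.36 -0.32 -0.29 -0.05  0.11  0.28  0.43
  0.21  0.03 -0.29]
[0.10287667 0.18086063 0.25967981 0.33869389 0.41780382 0.49636121
 0.57427919 0.65221813 0.732344   0.81755196 0.89988685 0.98089038
 1.06358347 1.1448886  1.22518942]
```

View pics/crop2.png

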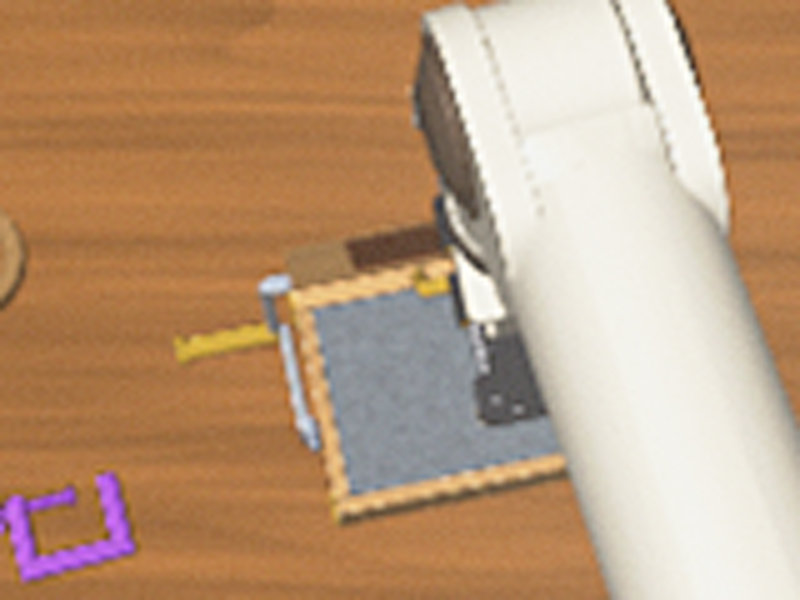

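The lid is up about 1.2 rad. The stay link is at crop (300,390), with the top pivot at (275,285) and the knob running (180,348) to (275,332). The joint is not straight yet. I'll creep upward, tracking force and the knob's pixels.

```bash
sed -i 's/C(.085-.215\*np.cos(th-TH0)+off,0,.100+/C(.086-.215*np.cos(th-TH0)+off,0,.101+/' lib.py; cat >> lib.py <<'E'
def knob(name=None):
    im=viewer.get_image("top"); h=cv2.cvtColor(im,cv2.COLOR_RGB2HSV); w=h[160:200,266:292]
    m=(w[...,0]>20)&(w[...,0]<32)&(w[...,1]>140)&(w[...,2]>120)
    v,u=np.nonzero(m)
    if name: cv2.imwrite("pics/"+name,im[...,::-1])
    return (len(u),(u.mean()+266).round(2),(v.mean()+160).round(2)) if len(u) else None
def ftan(th):
    f=np.mean([np.array(manip.current_force()) for _ in range(1)],axis=0); c,s=np.cos(Q[2]),np.sin(Q[2])
    fx=c*f[0]+s*f[1]; t=th-TH0; return round(fx*np.sin(t)+f[2]*np.cos(t),2),round(-fx*np.cos(t)+f[2]*np.sin(t),2)
E
python3 - <<'E'
from lib import *
print(knob())
ths=[1.2,1.23,1.26,1.28]+list(np.arange(1.29,1.47,.007))
for th in ths:
    manip.servo_line(H(th),vel=.03); manip.sleep(.08)
    a=ftan(th); b=ftan(th); k=knob()
    print(round(th,3),a,b,k)
    if min(a[0],b[0])<-4.5 : print("stop");break
st(); knob("top2.png")
E
```

```text
(61, np.float64(283.18), np.float64(177.97))
1.2 (np.float64(-0.85), np.float64(3.45)) (np.float64(-0.85), np.float64(3.45)) (65, np.float64(283.08), np.float64(178.06))
1.23 (np.float64(0.14), np.float64(2.41)) (np.float64(0.14), np.float64(2.41)) (64, np.float64(282.77), np.float64(178.45))
1.26 (np.float64(-0.34), np.float64(0.2)) (np.float64(-0.34), np.float64(0.2)) (62, np.float64(283.08), np.float64(178.81))
1.28 (np.float64(-0.21), np.float64(0.86)) (np.float64(-0.21), np.float64(0.86)) (63, np.float64(283.1), np.float64(179.0))
1.29 (np.float64(-0.2), np.float64(1.06)) (np.float64(-0.2), np.float64(1.06)) (59, np.float64(283.49), np.float64(179.15))
1.297 (np.float64(-0.24), np.float64(1.2)) (np.float64(-0.24), np.float64(1.2)) (62, np.float64(282.87), np.float64(179.4))
1.304 (np.float64(0.01), np.float64(0.77)) (np.float64(0.01), np.float64(0.77)) (62, np.float64(283.06), np.float64(179.48))
1.311 (np.float64(0.72), np.float64(1.51)) (np.float64(0.72), np.float64(1.51)) (59, np.float64(283.14), np.float64(179.76))
1.318 (np.float64(0.2), np.float64(0.93)) (np.float64(0.2), 
[... 310 characters left out ...]
))
1.339 (np.float64(0.01), np.float64(0.1)) (np.float64(0.01), np.float64(0.1)) (62, np.float64(282.92), np.float64(180.6))
1.346 (np.float64(-0.33), np.float64(1.25)) (np.float64(-0.33), np.float64(1.25)) (65, np.float64(283.0), np.float64(180.88))
1.353 (np.float64(-0.24), np.float64(0.67)) (np.float64(-0.24), np.float64(0.67)) (61, np.float64(283.39), np.float64(181.38))
1.36 (np.float64(-1.39), np.float64(1.19)) (np.float64(-1.39), np.float64(1.19)) (60, np.float64(283.28), np.float64(183.4))
1.367 (np.float64(-4.98), np.float64(3.99)) (np.float64(-4.98), np.float64(3.99)) (58, np.float64(283.33), np.float64(183.29))
stop
t 18.38 p [ 0.0472 -0.      0.2936] F [-5.9  0.1  3.1] gap 0.0087
```

The knob jumped 2 px at 1.36 rad and tangential force then rose, so the stay has locked. I'll back off, release, and hover over the clamp. The plan is to grip its far jaw, since the fully open fingers can't straddle the spine without hitting the screw or the purple clamp.

```bash
python3 - <<'E'
from lib import *
manip.servo_line(H(1.359),vel=.03); manip.sleep(.1); print(ftan(1.359),knob())
effector.close(f_grip=5); manip.sleep(.1); print(ftan(1.359),knob())
effector.open_jaws(); st("open"); print(knob())
p=np.array(manip.current_tool_pos()); manip.servo_line(p+[0,0,.07],vel=.2)
manip.sleep(.3); print(knob("top3.png")); st()
S=np.array([.4844,.339]); ac=-.13
g=S+np.array([np.cos(ac),np.sin(ac)])*.033+np.array([-np.sin(ac),np.cos(ac)])*.021
print("grasp",g)
for a in(ac,ac+np.pi):
    for z in(.15,.004):
        for off in (0,.03):
            s=manip.solve_ik([g[0]+off,g[1],z],down(a)); print(a,z,None if s is None else np.round(s,2))
for z in(.3,.016): 
    s=manip.solve_ik(C(-.02,0,z),down(1.79)); print("place",None if s is None else np.round(s,2))
    s=manip.solve_ik(C(-.02,0,z),down(1.79-np.pi)); print("place-",None if s is None else np.round(s,2))
E
```

```text
(np.float64(-3.41), np.float64(1.76)) (60, np.float64(283.32), np.float64(183.72))
(np.float64(-3.34), np.float64(1.38)) (58, np.float64(283.21), np.float64(183.74))
open t 20.53 p [ 0.0467 -0.      0.2936] F [-0.2 -0.5 -0.4] gap 0.0917
(59, np.float64(283.54), np.float64(183.68))
(59, np.float64(283.37), np.float64(183.68))
t 21.43 p [ 4.640e-02 -1.000e-04  3.627e-01] F [-0.3 -0.2  0.2] gap 0.0918
grasp [0.51984386 0.35554487]
-0.13 0.15 [-0.04  0.68 -0.87  1.66  0.57  1.08 -1.21]
-0.13 0.15 [-0.05  0.71 -0.84  1.59  0.57  1.1  -1.17]
-0.13 0.004 [-0.15  0.84 -0.7   1.72  0.69  0.85 -1.29]
-0.13 0.004 [-0.14  0.86 -0.69  1.66  0.68  0.88 -1.24]
3.0115926535897932 0.15 [ 0.17  0.96 -1.33  1.65  0.96  1.32  1.68]
3.0115926535897932 0.15 [ 0.16  0.99 -1.32  1.59  0.98  1.35  1.73]
3.0115926535897932 0.004 [ 0.11  1.11 -1.16  1.71  1.13  1.14  1.6 ]
3.0115926535897932 0.004 [ 0.11  1.14 -1.17  1.65  1.13  1.17  1.65]
place [ 0.89  0.68 -1.28  1.53  0.65  1.42  1.36]
place- [ 0.54  0.42 -0.64  1.55  0.26  1.26 -1.49]
place [ 0.76  0.96 -1.01  1.75  0.96  1.01  1.16]
place- [ 0.42  0.73 -0.48  1.76  0.46  0.76 -1.64]
```

```bash
python3 - <<'E'
from lib import *
o=down(3.01)
manip.servo_line(C(-.12,.05,.36),vel=.35)
manip.move_pose([.56,.345,.18],o); st()
c=viewer.get_calibration("wrist"); im=viewer.get_image("wrist")
cv2.imwrite("pics/w2.png",im[...,::-1]); import pickle; pickle.dump(c,open("w2.pkl","wb"))
print(manip.current_tool_pos())
E
```

```text
t 23.68 p [0.0187 0.416  0.1798] F [-0.1 -0.7  0.2] gap 0.0917
[0.56112513 0.34400182 0.18011856]
```

View pics/w2.png

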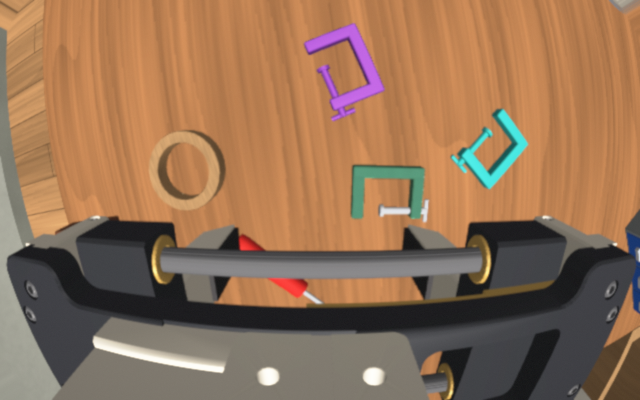

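The green clamp's spine runs (353,166) to (424,168). Its far jaw is the left one, ending at (357,218), and the screw is at (400,211).

```bash
python3 - <<'E'
from lib import *; import pickle
c=pickle.load(open("w2.pkl","rb"))
P={n:px2w("wrist",uv,.016,c)[:2].round(4) for n,uv in dict(s1=(353,166),s2=(424,168),j1=(352,218),j1i=(363,218),scr=(400,211),drv1=(240,238),drv2=(305,292)).items()}
print(P); d=P["s1"]-P["s2"]; print(np.linalg.norm(d),np.arctan2(d[1],d[0]), np.linalg.norm(P["j1"]-P["s1"]))
E
```

```text
{'s1': array([0.523 , 0.3298]), 's2': array([0.4452, 0.3413]), 'j1': array([0.5304, 0.3867]), 'j1i': array([0.5183, 0.3884]), 'scr': array([0.4761, 0.3862]), 'drv1': array([0.6591, 0.3941]), 'drv2': array([0.5958, 0.4729])}
0.07864534315520536 -0.14675225831620117 0.057379177407836726
```

```bash
python3 - <<'E'
from lib import *
ac=-.147; ux=np.array([np.cos(ac),np.sin(ac)]); uy=np.array([-ux[1],ux[0]])
S=np.array([.485,.341]); t=S+.060*ux+.021*uy; o=down(ac+np.pi)
manip.move_pose([*t,.10],o); f0=np.array(manip.current_force())
for z in(.04,.02,.004):
    manip.servo_line([*t,z],vel=.15); f=np.array(manip.current_force())-f0; st(z)
    if np.linalg.norm(f)>4: print("contact");break
else:
    effector.close(f_grip=4); st("c4")
    effector.close(f_grip=40); st("c40")
    cv2.imwrite("pics/w3.png",viewer.get_image("wrist")[...,::-1])
E
```

```text
0.04 t 24.7 p [0.0078 0.4278 0.0406] F [-0.5 -0.   0.9] gap 0.0919
0.02 t 24.98 p [0.0072 0.4272 0.0199] F [-0.2  0.7  0. ] gap 0.0916
0.004 t 25.24 p [0.0071 0.4271 0.0038] F [-0.1  0.   0.9] gap 0.0916
c4 t 26.44 p [0.0075 0.4274 0.004 ] F [-1.1  0.9  0.5] gap 0.0131
c40 t 26.66 p [0.0075 0.4274 0.004 ] F [-0.7  1.   0.1] gap 0.0124
```

View pics/w3.png

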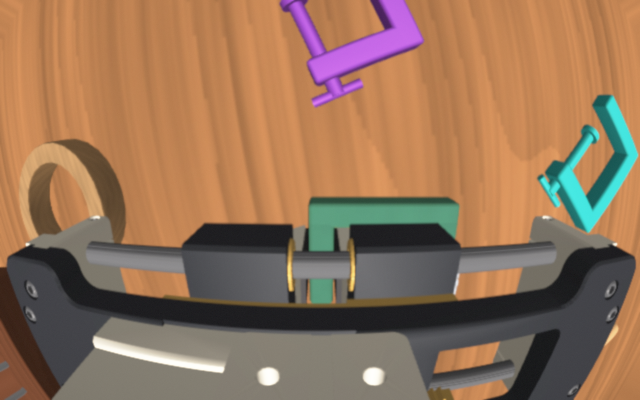

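The far jaw is gripped (gap 12.4 mm, against a 13 mm jaw), and nothing else was touched. Now I'll carry it to the chest.

```bash
python3 - <<'E'
from lib import *
o=down(Q[2]+np.pi/2)
p=np.array(manip.current_tool_pos()); manip.servo_line([*p[:2],.25],vel=.25); st("lift")
manip.move_pose(C(-.14,.10,.31),o); st("via")
manip.servo_line(C(-.018,0,.30),vel=.25); st("over"); print(knob("top4.png"))
f0=np.array(manip.current_force())
for z in(.16,.10,.05,.03,.022,.018,.016):
    manip.servo_line(C(-.018,0,z),vel=.15 if z<.1 else .25); f=np.array(manip.current_force())-f0; st(z)
    if np.linalg.norm(f)>5: print("contact");break
E
```

```text
lift t 27.84 p [0.007  0.4265 0.2483] F [-0.4 -0.1 -1.7] gap 0.0125
via t 29.21 p [-0.1396  0.1009  0.3101] F [ 0.6 -0.3 -1.6] gap 0.0124
over t 29.99 p [-0.0182  0.0024  0.2997] F [-0.3  0.2 -1.3] gap 0.0124
(60, np.float64(283.33), np.float64(183.72))
0.16 t 30.75 p [-0.0172  0.0003  0.1617] F [ 0.8 -0.4 -1.4] gap 0.0125
0.1 t 31.14 p [-1.750e-02  1.000e-04  1.012e-01] F [ 0.2  1.  -1.3] gap 0.0122
0.05 t 31.62 p [-0.0174  0.0002  0.0508] F [ 0.3  0.6 -1. ] gap 0.0126
0.03 t 31.91 p [-0.0183  0.      0.0301] F [-0.7  0.4 -1.1] gap 0.0125
0.022 t 32.16 p [-0.0182 -0.      0.0219] F [-0.3 -0.1 -0.2] gap 0.0124
0.018 t 32.41 p [-0.0181  0.      0.0179] F [-1.  -0.4 -1. ] gap 0.0124
0.016 t 32.66 p [-0.0181  0.      0.0159] F [-0.  -0.4 -1.5] gap 0.0126
```

```bash
python3 - <<'E'
from lib import *
manip.servo_line(C(-.018,0,.0145),vel=.05); st()
effector.open_jaws(); st("open")
for z in(.06,.16,.36): manip.servo_line(C(-.018,0,z),vel=.2); st(z)
manip.sleep(.25)
cv2.imwrite("pics/w4.png",viewer.get_image("wrist")[...,::-1]); print(knob())
a=.219
for aa in(Q[2],Q[2]+np.pi):
    for p in(C(.02,.17,.25),C(.02,.17,.12),C(.05,.172,.06),C(.04,.172,.03)):
        s=manip.solve_ik(p,down(aa)); print(aa,None if s is None else np.round(s,2))
im=cv2.imread("pics/w4.png")
E
```

```text
t 32.91 p [-0.0181  0.      0.0144] F [-0.6  0.3 -1.9] gap 0.0122
open t 34.22 p [-0.018  -0.0005  0.0145] F [ 0.4 -1.5  0.1] gap 0.0919
0.06 t 34.59 p [-0.0171  0.      0.0613] F [ 0.4 -0.1 -0.1] gap 0.0919
0.16 t 35.24 p [-0.0189 -0.0003  0.1587] F [ 0.1 -0.9 -0.9] gap 0.0919
0.36 t 36.39 p [-1.860e-02 -1.000e-04  3.586e-01] F [-0.6 -0.1 -0.5] gap 0.092
(61, np.float64(283.38), np.float64(183.74))
0.219 [ 0.38  0.53 -0.83  1.58  0.41  1.21 -0.31]
0.219 [ 0.31  0.66 -0.73  1.7   0.51  0.99 -0.39]
0.219 [ 0.24  0.77 -0.67  1.65  0.56  0.93 -0.41]
0.219 [ 0.23  0.79 -0.64  1.68  0.59  0.87 -0.44]
3.360592653589793 [ 0.64  0.87 -1.44  1.58  0.87  1.47  2.51]
3.360592653589793 [ 0.59  0.97 -1.29  1.69  0.98  1.27  2.44]
3.360592653589793 [ 0.52  1.06 -1.21  1.64  1.05  1.22  2.44]
3.360592653589793 [ 0.52  1.07 -1.16  1.67  1.07  1.17  2.42]
```

View pics/w4.png

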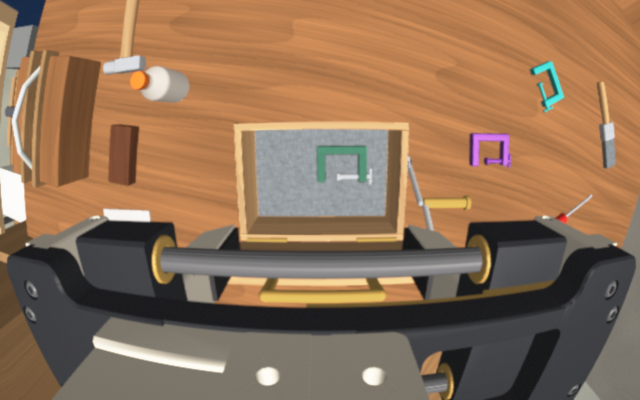

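The clamp lies in the chest at (343,165), the stay's link is straight and the lid is still up. Next I'll work out the forces for lowering the lid by the knob.

```bash
cat > kin.py <<'E'
import numpy as np
L=.081; HG=np.array([.085,.100])
def model(zb,thl,e=2.795):
    B=np.array([-.025,zb])
    # locked: knob 45 behind, 68 above; P from the hinge so that |BP| = chord at e
    ch=lambda e:2*L*np.cos((2.675-e)/2)
    return B,ch
def solve(zb,r,al):
    "phi(knob angle above horizontal) and statics for lid angles; P at radius r, angle al when shut"
    B=np.array([-.025,zb]); out=[]
    for th in np.linspace(0,1.37,400):
        P=HG+r*np.array([-np.cos(th+al),np.sin(th+al)]); d=P-B; D=np.hypot(*d)
        if D>2*L: break
        n=np.array([d[1],-d[0]])/D; K=B+d/2+n*np.sqrt(L*L-D*D/4)
        u=(P-K)/L; M=.68*9.81*.088*np.cos(th)+.02
        arm=(P-HG)[0]*u[1]-(P-HG)[1]*u[0]; N=-M/arm if arm else 0  # thrust in upper link
        l=(K-B)/L; t=np.array([-l[1],l[0]]); F=-N*u # push of upper link on knob
        out.append((th,np.arctan2(l[1],l[0]),N,F@t,F@l,(F@l)*l[1],*K))
    return np.array(out)
E
python3 - <<'E'
from kin import *
from scipy.optimize import least_squares
for zb in(.064,.070,.076):
    # unknown r,al: straight at th_s ~1.355 and |BP|=chord(e=0) when shut
    f=lambda v:[np.hypot(*(HG+v[0]*np.array([-np.cos(t+v[1]),np.sin(t+v[1])])-[-.025,zb]))-c for t,c in((1.362,.162),(0,.162*np.cos(1.3375)))]
    s=least_squares(f,[.108,.0],x_scale=[.01,.1]); o=solve(zb,*s.x); print(zb,s.x,np.abs(s.fun).max())
    for i in list(range(0,len(o),50))+[-3]: print(o[i].round(3))
E
```

```text
0.064 [0.10120189 0.00399036] 2.0414218926401162e-11
[ 0.0000e+00 -4.0000e-03  1.3337e+01 -6.0000e+00  1.1912e+01 -4.6000e-02
  5.6000e-02  6.4000e-02]
[  0.172   0.154  16.823 -10.69   12.99    1.989   0.055   0.076]
[  0.343   0.253  17.948 -14.291  10.858   2.717   0.053   0.084]
[  0.515   0.33   16.994 -15.601   6.737   2.185   0.052   0.09 ]
[  0.687   0.4    14.609 -14.438   2.23    0.87    0.05    0.096]
[  0.858   0.472  11.456 -11.374  -1.365  -0.621   0.047   0.101]
[ 1.03   0.555  8.07  -7.357 -3.317 -1.747  0.044  0.107]
[ 1.202  0.668  4.843 -3.389 -3.46  -2.144  0.039  0.114]
[ 1.353  0.9    2.242 -0.403 -2.206 -1.728  0.025  0.127]
0.07 [0.1020671 0.0642764] 2.672057020092211e-12
[ 0.0000e+00  1.4000e-02  1.5712e+01 -7.0680e+00  1.4032e+01  1.9800e-01
  5.6000e-02  7.1000e-02]
[  0.172   0.149  19.392 -12.37   14.934   2.212   0.055   0.082]
[  0.343   0.236  20.136 -16.088  12.11    2.826   0.054   0.089]
[  0.515   0.305  18.59  -17.103   7.286   2.189   0.052   0.094]
[  0.687   0.37   15.641 -15.469   2.313   0.836   0.051   0.099]
[  0.858   0.438  12.047 -11.955  -1.489  -0.631   0.048   0.104]
[ 1.03   0.517  8.363 -7.61  -3.467 -1.713  0.045  0.11 ]
[ 1.202  0.627  4.956 -3.458 -3.55  -2.084  0.041  0.118]
[ 1.353  0.856  2.266 -0.406 -2.229 -1.684  0.028  0.131]
0.076 [0.1029029  0.12290217] 3.8372388599938745e-11
[ 0.     0.021 18.63  -8.38  16.638  0.358  0.056  0.078]
[  0.172   0.136  22.346 -14.294  17.176   2.332   0.055   0.087]
[  0.343   0.212  22.501 -18.019  13.476   2.841   0.054   0.093]
[  0.515   0.276  20.221 -18.63    7.861   2.139   0.053   0.098]
[  0.687   0.336  16.642 -16.467   2.405   0.792   0.051   0.103]
[  0.858   0.4    12.596 -12.494  -1.596  -0.621   0.05    0.108]
[ 1.03   0.476  8.622 -7.836 -3.595 -1.648  0.047  0.113]
[ 1.202  0.584  5.05  -3.517 -3.624 -2.     0.043  0.121]
[ 1.353  0.811  2.283 -0.408 -2.247 -1.628  0.031  0.135]
```

```bash
python3 - <<'E'
from lib import *
def line(n,uv):
    a=iC(px2w(n,uv,.10)); b=iC(px2w(n,uv,.16)); return a,b
A=line("top",(283.4,183.7))
for uv in((430,203.5),(445,203.5),(460,203.5)):
    Bq=line("wrist",uv)
    M=np.c_[(A[1]-A[0])[[0,2]],-(Bq[1]-Bq[0])[[0,2]]]; s=np.linalg.solve(M,(Bq[0]-A[0])[[0,2]])
    print("xz",(A[0]+s[0]*(A[1]-A[0])).round(4),(Bq[0]+s[1]*(Bq[1]-Bq[0])).round(4))
print("top@.135",[iC(px2w("top",(283.4,183.7),z)).round(4) for z in(.13,.135,.14)])
im=cv2.imread("pics/w4.png");h=cv2.cvtColor(im,cv2.COLOR_BGR2HSV);w=h[190:216,415:480]
m=(w[...,0]>18)&(w[...,0]<32)&(w[...,1]>140)&(w[...,2]>110)
for u in range(0,65,6):
    v=np.nonzero(m[:,u])[0]; print(u+415,(v.min()+190,v.max()+190) if len(v) else None,end=" ")
E
```

```text
xz [0.0171 0.177  0.1414] [0.0171 0.1438 0.1414]
xz [0.017  0.177  0.1422] [0.017  0.1654 0.1422]
xz [0.0168 0.1769 0.1432] [0.0168 0.1876 0.1432]
top@.135 [array([0.0191, 0.1775, 0.13  ]), array([0.0182, 0.1773, 0.135 ]), array([0.0173, 0.1771, 0.14  ])]
415 None 421 None 427 (np.int64(199), np.int64(202)) 433 (np.int64(198), np.int64(207)) 439 (np.int64(198), np.int64(207)) 445 (np.int64(198), np.int64(207)) 451 (np.int64(198), np.int64(207)) 457 (np.int64(198), np.int64(207)) 463 (np.int64(198), np.int64(207)) 469 (np.int64(198), np.int64(207)) 475 None
```

```bash
python3 - <<'E'
from lib import *
o=down(Q[2]); x0,y0,z0=.018,.183,.140-GD
manip.servo_line(C(-.12,.10,.36),vel=.35)
manip.move_pose(C(x0,y0,.27),o); st("hover"); print(knob())
f0=np.array(manip.current_force())
for z in(.18,.15,z0):
    manip.servo_line(C(x0,y0,z),vel=.15); f=np.array(manip.current_force())-f0; st(z)
    if np.linalg.norm(f)>3: print("contact");break
else:
    cv2.imwrite("pics/w5.png",viewer.get_image("wrist")[...,::-1])
E
```

```text
hover t 38.8 p [0.0182 0.1825 0.2696] F [-0.4  0.3  0.5] gap 0.0919
None
0.18 t 39.6 p [0.0187 0.1831 0.1809] F [-0.3  0.7  0.7] gap 0.0918
0.15 t 39.95 p [0.0178 0.183  0.1501] F [0.1 0.1 0.5] gap 0.0919
0.12120000000000002 t 40.29 p [0.0178 0.1831 0.1214] F [ 0.  -0.   0.8] gap 0.0914
```

View pics/w5.png

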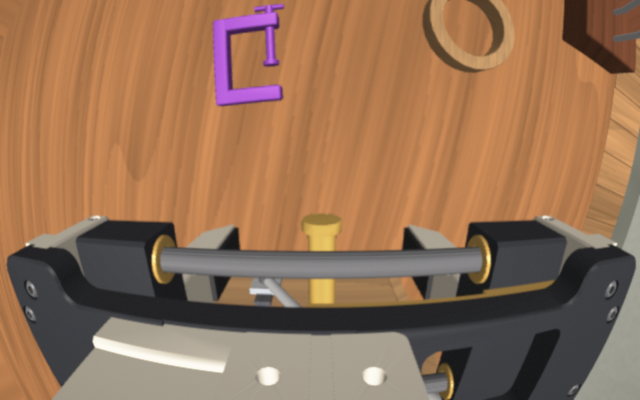

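The knob (321,240) is centred between the fingers. I'll pinch it gently and read the force.

```bash
python3 - <<'E'
from lib import *
effector.close(f_grip=5); st("c5")
p=iC(manip.current_tool_pos()); F=np.array(manip.current_force()); c,s=np.cos(Q[2]),np.sin(Q[2])
print("local fx",c*F[0]+s*F[1])
E
```

```text
c5 t 41.52 p [0.0182 0.183  0.1212] F [-0.1 -0.  -0.8] gap 0.0137
local fx -0.07280919060755918
```

```bash
cat >> lib.py <<'E'
ZB=.0715
def K(phi): return C(-.025+.081*np.cos(phi),.183,ZB+.081*np.sin(phi)-GD)
def fpolar(phi):
    f=np.array(manip.current_force()); c,s=np.cos(Q[2]),np.sin(Q[2]); fx=c*f[0]+s*f[1]
    return "rad %.1f tan %.1f lat %.1f"%(fx*np.cos(phi)+f[2]*np.sin(phi),-fx*np.sin(phi)+f[2]*np.cos(phi),-s*f[0]+c*f[1])
def step(phi,vel=.03):
    manip.servo_line(K(phi),vel=vel); p=iC(manip.current_tool_pos())
    print(round(phi,3),fpolar(phi),"p",p[[0,2]].round(4),"gap",round(manip.current_finger_gap(),4),"t",round(manip.current_clock(),1),flush=True)
E
python3 - <<'E'
from lib import *
effector.close(f_grip=35); st("c35"); print(iC(K(1.008)))
for phi in np.arange(1.0,.50,-.045): step(phi)
E
```

```text
c35 t 41.74 p [0.0181 0.183  0.1212] F [ 0.7  1.  -0. ] gap 0.013
[0.01821782 0.183      0.12120708]
1.0 rad 1.2 tan 1.8 lat -0.0 p [0.0186 0.1209] gap 0.0127 t 42.0
0.955 rad 1.2 tan 4.1 lat 0.6 p [0.0217 0.1188] gap 0.0125 t 42.3
0.91 rad -0.6 tan 1.6 lat -0.1 p [0.0246 0.1163] gap 0.0127 t 42.5
0.865 rad -1.2 tan 2.9 lat 0.5 p [0.0273 0.1139] gap 0.0129 t 42.8
0.82 rad -3.0 tan 1.7 lat 0.9 p [0.0298 0.1114] gap 0.0128 t 43.1
0.775 rad -2.5 tan 3.9 lat 0.9 p [0.0321 0.109 ] gap 0.0128 t 43.4
0.73 rad -4.0 tan 4.8 lat 0.5 p [0.0345 0.1062] gap 0.0131 t 43.6
0.685 rad -4.5 tan 4.9 lat 0.7 p [0.0367 0.1034] gap 0.0131 t 43.9
0.64 rad -4.4 tan 2.7 lat 0.4 p [0.0388 0.1003] gap 0.0134 t 44.2
0.595 rad -4.5 tan 4.0 lat 0.6 p [0.0408 0.0975] gap 0.013 t 44.5
0.55 rad -5.6 tan 4.1 lat 0.6 p [0.0427 0.0943] gap 0.0128 t 44.7
0.505 rad -6.3 tan 3.3 lat -0.3 p [0.0444 0.0911] gap 0.0128 t 45.0
```

```bash
python3 - <<'E'
s=open('lib.py').read().replace("def K(phi): return C(-.025+.081*np.cos(phi)","def K(phi): return C(-.025-.0025*min(1,max(0,(.55-phi)/.1))+.081*np.cos(phi)")
open('lib.py','w').write(s)
E
python3 - <<'E'
from lib import *
for phi in np.arange(.475,.22,-.03): step(phi,.025)
cv2.imwrite("pics/sc5.png",viewer.get_image("scene")[60:320,160:480,::-1])
E
```

```text
0.475 rad -3.4 tan 1.2 lat 1.4 p [0.0449 0.0895] gap 0.0125 t 45.3
0.445 rad -3.1 tan 2.9 lat 0.7 p [0.0459 0.0877] gap 0.013 t 45.5
0.415 rad -3.8 tan 0.8 lat 0.3 p [0.0468 0.0852] gap 0.0128 t 45.8
0.385 rad -2.5 tan 0.3 lat 0.8 p [0.0478 0.0829] gap 0.0131 t 46.0
0.355 rad -2.3 tan -0.6 lat 0.9 p [0.0486 0.0807] gap 0.0128 t 46.3
0.325 rad -2.5 tan 0.4 lat -0.4 p [0.0494 0.0785] gap 0.0131 t 46.5
0.295 rad -1.3 tan -2.7 lat 0.4 p [0.0502 0.0758] gap 0.0131 t 46.8
0.265 rad -1.7 tan -4.0 lat 1.3 p [0.0508 0.0734] gap 0.0126 t 47.0
0.235 rad 0.9 tan -5.0 lat 1.1 p [0.0515 0.0712] gap 0.0131 t 47.3
```

View pics/sc5.png

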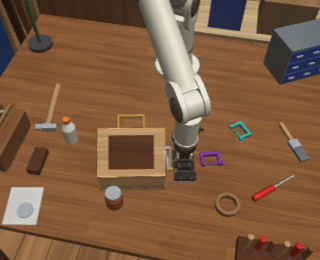

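The scene view shows the lid nearly down, with its handle at (131,120). I'll continue in fine steps until the force shows it seated.

```bash
python3 - <<'E'
from lib import *
def tan(phi):
    return float(fpolar(phi).split("tan")[1].split()[0])
for phi in np.arange(.21,-.16,-.02):
    step(phi,.02)
    if tan(phi)>3.5: print("seated");break
E
```

```text
0.21 rad -0.4 tan -3.7 lat 1.4 p [0.052  0.0696] gap 0.0127 t 47.6
0.19 rad -0.3 tan -3.0 lat 1.9 p [0.0523 0.0681] gap 0.0128 t 47.8
0.17 rad 1.6 tan -3.8 lat 1.4 p [0.0528 0.0663] gap 0.0127 t 48.1
0.15 rad 2.7 tan -5.7 lat 1.6 p [0.0531 0.0647] gap 0.013 t 48.3
0.13 rad 4.0 tan -5.0 lat 2.6 p [0.0533 0.0631] gap 0.0131 t 48.6
0.11 rad 5.9 tan -7.2 lat 2.7 p [0.0537 0.0613] gap 0.013 t 48.8
0.09 rad 4.3 tan -6.0 lat 2.9 p [0.054  0.0599] gap 0.013 t 49.1
0.07 rad 6.4 tan -7.9 lat 3.2 p [0.0543 0.0582] gap 0.0127 t 49.3
0.05 rad 6.7 tan -5.9 lat 3.2 p [0.0546 0.0568] gap 0.0128 t 49.6
0.03 rad 7.0 tan -6.4 lat 4.1 p [0.0548 0.0552] gap 0.0127 t 49.8
0.01 rad 8.5 tan -6.4 lat 2.7 p [0.0551 0.0536] gap 0.0128 t 50.1
-0.01 rad 6.7 tan -6.4 lat 3.2 p [0.0552 0.0521] gap 0.0126 t 50.3
-0.03 rad 8.7 tan -5.4 lat 3.4 p [0.0554 0.0505] gap 0.0129 t 50.6
-0.05 rad 8.4 tan -6.0 lat 3.9 p [0.0554 0.049 ] gap 0.0128 t 50.8
-0.07 rad 8.5 tan -4.6 lat 3.0 p [0.0555 0.0474] gap 0.0131 t 51.1
-0.09 rad 10.0 tan -5.7 lat 3.7 p [0.0555 0.0459] gap 0.0132 t 51.3
-0.11 rad 10.2 tan -5.8 lat 3.1 p [0.0555 0.0443] gap 0.0127 t 51.6
-0.13 rad 8.9 tan -2.1 lat 3.1 p [0.0555 0.0432] gap 0.0127 t 51.8
-0.15 rad 6.0 tan 3.4 lat 1.8 p [0.0554 0.0426] gap 0.0134 t 52.1
```

```bash
python3 - <<'E'
from lib import *
step(-.142,.02)
a=viewer.get_image("top")[...,::-1]; cv2.imwrite("pics/top6.png",cv2.resize(a[130:270,195:385],None,fx=4.2,fy=4.2,interpolation=cv2.INTER_CUBIC))
E
```

```text
-0.142 rad 7.3 tan 2.4 lat 1.8 p [0.0555 0.0428] gap 0.0129 t 52.3
```

View pics/top6.png

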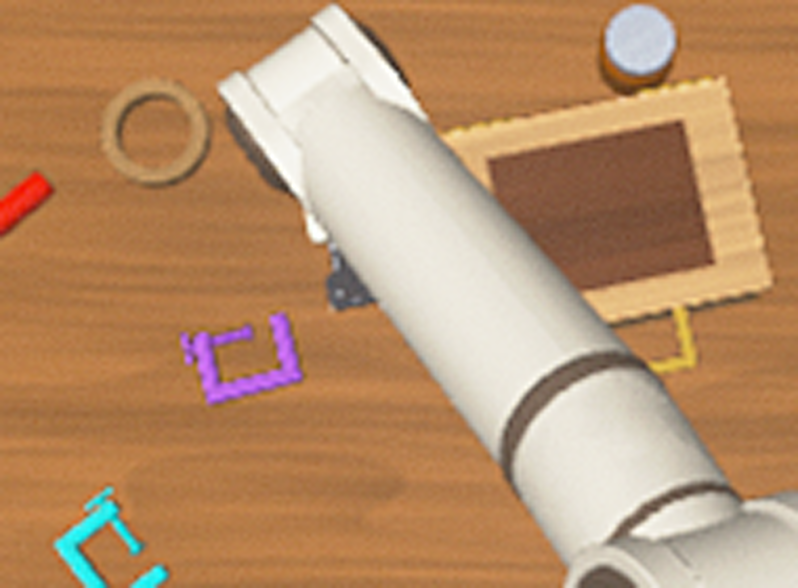

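The lid corners (724,80) and (770,287) and the handle corner (693,360) match the first, shut picture. I'll release, retreat, check again and hand in.

```bash
python3 - <<'E'
from lib import *
effector.close(f_grip=4); st("loosen"); effector.open_jaws(); st("open")
p=np.array(manip.current_tool_pos()); manip.servo_line(p+[0,0,.12],vel=.12); manip.servo_line(p+[0,0,.25],vel=.25); st("up")
manip.move_pose([.45,.30,.33],down(Q[2])); manip.sleep(.3); st()
a=viewer.get_image("top")[...,::-1]; b=cv2.imread("pics/top0.png")
cv2.imwrite("pics/top7.png",cv2.resize(np.hstack([a[120:290,150:480]]),None,fx=2.4,fy=2.4))
d=cv2.absdiff(a,b).max(2)[120:220,300:385]; print("chest diff px>40:",(d>40).sum())
E
```

```text
loosen t 52.58 p [0.0553 0.1837 0.0425] F [ 7.6  4.4 -2.1] gap 0.0136
open t 53.88 p [0.0527 0.183  0.0412] F [0.4 0.2 0.6] gap 0.0917
up t 55.69 p [0.0522 0.1828 0.2904] F [-0.4 -0.3 -0.4] gap 0.0919
t 57.02 p [-0.0986  0.3959  0.3296] F [ 0.8  0.2 -0.5] gap 0.092
chest diff px>40: 0
```

View pics/top7.png

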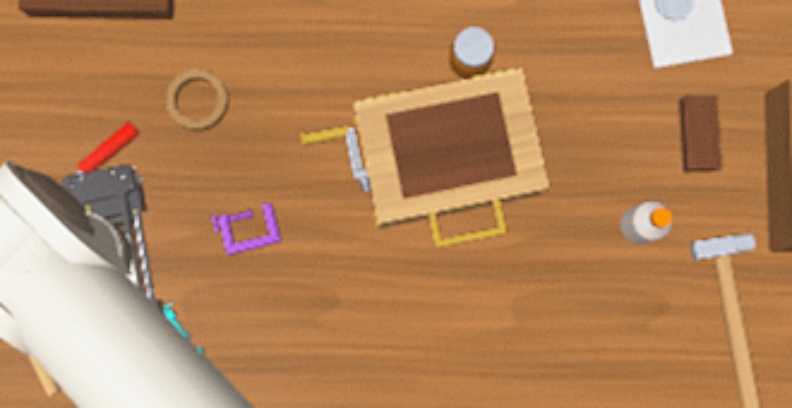

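The chest region is identical to the start picture (0 changed pixels), and the objects in view are where they were.

```bash
python3 - <<'E'
from bench import manip
print(manip.hand_in(), manip.current_clock())
E
```

```text
the job is handed in; nothing more can be done
the job is handed in; nothing more can be done
```

The green clamp is in the chest, the lid is shut, and I handed the job in at about 57 s of the 72 s allowed. No verdict was reported.

- **Raising the lid:** I lifted it by the handle and crept up until the stay snapped over at about 1.36 rad. The knob jumped 2 px in the top view and then held still, and the lid stayed up after I let go.
- **Placing the clamp:** I gripped it by its far jaw rather than the spine. The gripper only opens fully, and at the spine it would have hit the clamp's screw or the purple clamp. The wrist picture showed the clamp lying inside the chest with the lid still up.
- **Lowering the lid:** I pinched the brass knob, broke the joint and guided it down its arc until the force showed the lid seated, then released.

**Last checks:**
- The chest and lid area of the top view had no changed pixels (above a threshold of 40 levels) compared with the start picture.
- The glue, jar, mallet, offcut and tape look unmoved in the last top view, by eye. The arm hid the brush and part of the driver there.
- The peak force at the handle while locking was about 5 N, which I estimate as about 14 N in the stay against the 18 N slip limit.
- The force at the knob reached about 10 N along the link near the end of the lowering, because my assumed arc was off by a few millimetres. I had no direct reading of bracket slip.

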